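# Load the vial basket on the ratchet feed stage and index it to the camera

### The job

Lift the vial basket by its orange bar straight up off the swing hanger without letting it swing or catch, and set it down gently in the middle of the ratchet stage, its length along the stage's travel; do not drop it. Then hold the red lever post and pump it to and fro, one tooth a stroke, until the stage's red pointer stands on the green mark in front of the side-view camera, not a tooth short and not a tooth past, and let go. Move the stage only with the lever, and leave the other things on the bench where they are.

Things in the scene. Friction and masses are not known exactly. Their poses are not given: they have to be found in the camera images.
- feeder: Ratchet feed stage, fixed: aluminium base about 290 x 180 mm. Origin: on the bench under the lever's pivot; x is the direction of travel, z up. The rails' centre line is y = -130 mm. A white scale (34 mm high, ticks a 16 mm tooth apart, green band) lies at y = -200 mm; a black lens and teal camera, up to 108 mm high, stand at x = 87, y = -240 to -340 mm.
- stage: The moving stage, grey, with a flat black rubber deck of 126 (x) x 86 (y) mm, its top 50 mm above the bench and above this origin. Origin: under the deck's centre, at bench height; axes parallel to the feeder's. Brass rack pins along its +y side. Stiff sliding friction (6 N) keeps it where the pawl leaves it.
- travel (a joint): Stage travel along feeder +x, m, 0 to 0.104; starts at 0 to 0.03. The pointer is on the green mark at 0.072. Full lever strokes leave it at 0.008, 0.024, 0.040, 0.056, 0.072, 0.088: the first moves it by up to 21 mm to one of these, each later one by 16 mm, one tooth. The lever cannot bring it back.
- pointer (a point): Tip of the stage's red pointer, on its -y side, 66 mm from the deck's centre line, 40 mm high.
- mark (a point): The centre of the green band on the scale, at the pointer's height: where the pointer must stand.
- lever (a joint): Lever angle about the vertical axis through the feeder's origin, rad: 0 home, 0.5 stop; starts at 0 to 0.4, stays where left. Post at feeder x = -0.100 sin(q-0.25), y = 0.100 cos(q-0.25) m. Rising q (post to -x, 50 mm in all) pushes the stage +x; going back to 0 the pawl clicks over the pins, the stage stays. A full stroke, within 0.05 rad of both stops, is one tooth. About 4 N at the post.
- grip (a point): Point on the axis of the lever's upright red post, 95 mm above the bench. The post is smooth and round, 22 mm dia, from 54 to 119 mm high, and can turn between the fingers.
- basket: Vial basket: steel tray 116 (x) x 68 (y) mm with 40 mm sides, holding capped vials up to 49 mm high, 0.3 to 0.55 kg. Origin: centre of its underside. Blue end plates rise at x = +-58 mm and carry an orange bar along x from end to end, and brass trunnions of 8 mm dia along x, 58 mm above the underside, out to x = +-86 mm.
- handle (a point): Centre of the basket's orange bar: 14 mm wide (y), 14 mm high (z), 116 mm long (x), 85 mm above the underside; 29 mm free below its middle down to the vial caps.
- hanger: Swing hanger, fixed: dark foot 190 (x) x 100 (y) mm, two aluminium uprights at x = +-73 mm with forks open upward (slot 14 mm wide, floor at 85 mm, flared tips up to 109 mm). Origin: centre of its underside. The basket hangs with its trunnions in the forks, underside 31 mm above the bench, and swings about x; lift it 25 mm or more to clear.
- tipbox: Bystander, loose: pipette-tip box, blue with a clear lid, 122 x 87 x 67 mm; origin centre of underside.
- bottle: Bystander, loose: amber reagent bottle, 66 mm dia, 150 mm tall; origin centre of underside.
- dishes: Bystander, loose: stack of three Petri dishes, 92 mm dia, 45 mm tall; origin centre of underside.
- driver: Bystander, loose: yellow-handled screwdriver, 180 mm long, lying; origin under its middle.
- tuberack: Bystander, loose: orange tube rack with capped tubes, 120 x 70 mm, 77 mm tall; origin centre of underside.
- jar: Bystander, loose: small glass jar with black lid, 60 mm dia, 70 mm tall; origin centre of underside.

How it is judged:
By the outcome, as a careful person would: the job done as asked, in the order asked, and still so for the second after the job is handed in, with the robot touching nothing.
It also fails if it takes over 67 s, if anything falls off the work surface, if the arm or the gripper's body presses on something with over 40 N, if the wrist force passes 120 N, or if a joint passes its speed limit or range.

### The arm

A 6-joint arm with a two-finger parallel gripper is mounted at the origin on the work surface. World frame = base frame: x ahead of the robot, y to its left, z up, the work surface at z = 0. Lengths are in m, angles in degrees, forces in N, time in s.
With the tool pointing down it reaches from about 0.25 to 0.725 m from the base axis. Payload 9.7 kg.
Tool frame: the origin (TCP) lies at the very end of the fingers, on their centre line; the grasp point (between the pads) lies 19 mm behind it (bot.grip_point_offset is the distance from the TCP to the grasp point, in m); y points along the fingers, x is the direction in which the jaws open and shut, and the axes are right-handed (so a half turn about y gives the same grasp; the last joint's range is limited). The gripper opens to 85 mm and grips with 20 to 120 N. Pads are 22 mm wide; open, the fingers measure 114 mm over their backs; the gripper's body (76 mm by 85 mm) begins 54 mm behind the grasp point. The pads swing forward as they close: fully open they stand 13 mm farther back than shut.
Start: joints at [-71.104, 4.979, 10.078, 95.1, 0, 90], TCP at [0.178, -0.52, 0.231] pointing down, gripper open.
Joint ranges: [-179.16, 179.16], [-48.56, 103.87], [-65.8, 70.77], [-126.05, 130.52], [-82.76, 87.17], [-180, 180]. Speed limits (degrees/s): [127.2, 127.2, 147.25, 180, 180, 180].

### API

Orientations are given as [roll, pitch, yaw] about the fixed x, y, z axes, in that order (R = Rz(yaw) Ry(pitch) Rx(roll)).
In Python, from workcell import bot gives the robot as it stands.
- The arm moves only by the shell command python3 -m inch 'ROWS' [FORCE]. ROWS is JSON, a list of rows, each a list of 3 entries, a list of its own where there are three numbers: the shift along the tool's x, y, z in mm, then the turn, a rotation vector about the tool's x, y, z in rad, then the finger opening in mm, from 0 to 85.4. In form: [[[x, y, z], [ax, ay, az], grip], ...]. A call has 1 to 20 rows; each row is the pose to reach, as a shift and turn from the pose measured when the call began, along the tool's axes at that moment; what a row does not reach only later rows make up. A row lasts 1/10 s, in which the tool goes at most 50 mm and 8.59 degrees, less where a joint would pass 70% of its speed; a pose out of reach is approached as far as the arm can. A call with a gripper value outside its range is refused whole. The fingers move at their own pace and stop on an object; FORCE is the grip in N (left out, the last holds). Time passes only in rows, so rows that repeat a pose let the fingers close. It gives the time, the measured TCP pose, the force and the opening at its end, in the units of the state.
- bot.get_obs(): the state, without advancing time (a new reading comes with each control period).
- bot.camera(name): name is "side" or "top" or "wrist"; returns a dict with "frame" (400x640x3 uint8, red, green, blue), "mtx" (3x3 intrinsics, pixels), "k1" (the pictures are not rectified: a ray, as slopes to the right and down, at radius r is drawn at 1 + k1 r^2 times it, then the intrinsics apply), "origin" and "orientation" of the camera in the world. Camera axes: x right, y down, z forward; pixel columns grow to the right and rows downward; lengths in m; the calibration is good to about 2 mm. A picture is of the moment at which its call begins. There is no depth.
- bot.job_done(): hands the job in, once; it reports no verdict.
Trained networks look in a picture, given as the dict that the camera call returned (one of the last four; its "shot" number tells which), for a name from the list of things; names that differ only in an ending like _2 or _b are one class to them, and where a whole thing is asked for, a point or a joint stands for the part that bears it (a point fixed in the world has none). Each returns a list of dicts, best first, with "confidence" (0 to 1); they miss things now and then, are a little off and sometimes report something else, mostly with a low value. They report only what shows in the picture. A call takes as long as a camera call.
- bot.search_frame(picture, name): "box" ([left, top, right, bottom] in pixels, round what is visible of it).
- bot.cut_out(picture, name): "region" (400x640 bool, what is visible of it) and "box" ([left, top, right, bottom] in pixels, round what is visible of it).
The state is a dict: "time": time; "q": joint angles; "qd": joint speeds; "joint_efforts": joint torques, N m; "ee_pos": TCP position; "tcp_rot": TCP orientation; "wrist_force": force on the tool from outside, world axes, zero at the start; "torque": the same for the moment, N m; "opening": finger opening in m.
Only numpy, scipy, OpenCV 4.12 (cv2) and the standard library are available. Lean on these libraries where they do the work, as an engineer would, in place of code of your own. Each camera call takes 0.05 s, during which the arm holds its last target. There are 200 camera calls.

## Working session

There is one attempt and no reset: what is moved stays moved. The work goes in short steps, Python scripts to look and compute and a shell command to move; the robot and the scene stay as the last step left them, time stands still between calls to the robot, and variables do not carry over. Pictures are saved under pics/ and viewed, about 8 in all and at most 12, crops included, and the job is handed in when it is done.

```bash
mkdir -p pics; ls; cat > h.py <<'E'
import numpy as np, cv2
from workcell import bot
from scipy.spatial.transform import Rotation as R
def Rm(o):
    o=np.array(o,float)
    if o.shape==(3,3): return o
    return R.from_euler('xyz',o,degrees=True).as_matrix()
def ray(p,uv):
    K=np.array(p['mtx']); uv=np.atleast_2d(np.array(uv,float))
    d=(uv-[K[0,2],K[1,2]])/[K[0,0],K[1,1]]
    s=d.copy()
    for _ in range(30): s=d/(1+p['k1']*(s**2).sum(1,keepdims=True))
    v=np.c_[s,np.ones(len(s))]@Rm(p['orientation']).T
    return np.array(p['origin']),v
def at(p,uv,z):
    o,v=ray(p,uv); t=(z-o[2])/v[:,2:]; return o+t*v
def proj(p,X):
    K=np.array(p['mtx']); X=np.atleast_2d(np.array(X,float))
    c=(X-np.array(p['origin']))@Rm(p['orientation']); s=c[:,:2]/c[:,2:]
    s=s*(1+p['k1']*(s**2).sum(1,keepdims=True)); return s*[K[0,0],K[1,1]]+[K[0,2],K[1,2]]
def save(p,n): cv2.imwrite('pics/'+n,p['frame'][:,:,::-1])
def tool():
    o=bot.get_obs(); return np.array(o['ee_pos']),Rm(o['tcp_rot']),o
E
python3 - <<'E'
from h import *
print({k:v for k,v in bot.get_obs().items()}, bot.grip_point_offset)
P={}
for n in('top','side'):
    p=bot.camera(n);P[n]=p
    print(n,p['origin'],p['orientation'],p['k1'],p['mtx'])
    for k in('feeder','stage','pointer','mark','lever','grip','basket','handle','hanger'):
        try:
            r=bot.cut_out(p,k); 
            for a in r[:2]:
                m=a['region']; ys,xs=np.nonzero(m); print(k,round(a['confidence'],2),np.round(a['box']),m.sum(),xs.mean().round(1),ys.mean().round(1))
        except Exception as e: print(k,e)
cv2.imwrite('pics/a.png',cv2.resize(np.vstack([P['top']['frame'],P['side']['frame']])[:,:,::-1],None,fx=.75,fy=.75,interpolation=cv2.INTER_AREA))
save(P['top'],'top0.png');save(P['side'],'side0.png')
E
```

```text
pics
{'time': 0.0, 'q': array([-7.11042789e+01,  5.01085943e+00,  1.00326545e+01,  9.50986100e+01,
       -3.21359811e-04,  8.99989138e+01]), 'qd': array([ 0.05093234,  0.04060323, -0.0317328 , -0.07610586, -0.03097045,
       -0.02095643]), 'joint_efforts': array([ 1.40162065e-04, -5.20394683e+01,  4.64800787e+01,  1.64504122e-02,
        2.79044990e-06,  9.65467599e-07]), 'ee_pos': array([ 0.17803858, -0.52013982,  0.23056925]), 'tcp_rot': array([-9.00003199e+01,  7.68149220e-02, -7.11031927e+01]), 'wrist_force': array([0.00744068, 0.3802256 , 0.13117245]), 'torque': array([-0.01229795,  0.02027651,  0.01973706]), 'opening': 0.08543805480196252} 0.0187
top [0.27740548 0.06689831 1.50386919] [-169.4475761    -1.23979075  -89.60861804] 0.010370522527612851 [[505.0799329    0.         309.00728327]
 [  0.         505.0799329  208.26864223]
 [  0.           0.           1.        ]]
feeder 0.96 [291. 157. 456. 256.] 7011 374.3 209.0
feeder 0.41 [301. 234. 316. 265.] 253 309.9 247.6
stage 0.67 [350. 189. 395. 240.] 1674 372.4 215.5
pointer 0.95 [350. 190. 394. 241.] 1659 372.1 215.6
mar
[... 423 characters left out ...]
85123] -0.010342372580751073 [[399.96212089   0.         317.93055408]
 [  0.         399.96212089 206.56368806]
 [  0.           0.           1.        ]]
feeder 0.98 [306. 134. 385. 226.] 3698 345.6 183.5
stage 0.62 [328. 169. 373. 202.] 883 350.5 182.8
pointer 0.67 [329. 167. 372. 201.] 811 350.5 183.1
mark 0.9 [303. 134. 383. 223.] 3775 345.3 184.0
lever 0.89 [313. 187. 349. 224.] 406 328.7 206.8
lever 0.25 [401. 150. 434. 183.] 679 416.1 168.9
grip 0.86 [318. 188. 346. 225.] 450 329.3 206.0
grip 0.34 [344. 224. 371. 233.] 209 355.2 227.1
basket 0.9 [273. 237. 326. 284.] 1466 297.7 260.9
handle 0.75 [275. 233. 330. 283.] 1473 297.1 260.7
hanger 0.81 [264. 242. 335. 301.] 1157 299.6 276.9
```

View pics/a.png

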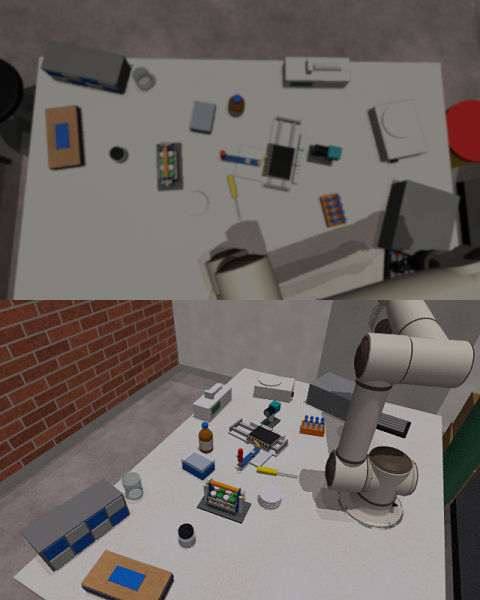

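```bash
python3 - <<'E'
import cv2,numpy as np
a=cv2.imread('pics/top0.png');b=cv2.imread('pics/side0.png')
A=cv2.resize(a[145:275,200:460],(780,390),interpolation=cv2.INTER_CUBIC)
B=cv2.resize(b[125:225,295:400],None,fx=3.9,fy=3.9,interpolation=cv2.INTER_CUBIC)
cv2.imwrite('pics/b.png',np.clip(A*1.6,0,255))
B1=cv2.resize(b[125:305,260:400],(467,600),interpolation=cv2.INTER_CUBIC)
cv2.imwrite('pics/c.png',np.clip(B1*1.5,0,255))
E
```

```text
[ WARN:0@0.054] global loadsave.cpp:1063 imwrite_ Unsupported depth image for selected encoder is fallbacked to CV_8U.
```

View pics/b.png

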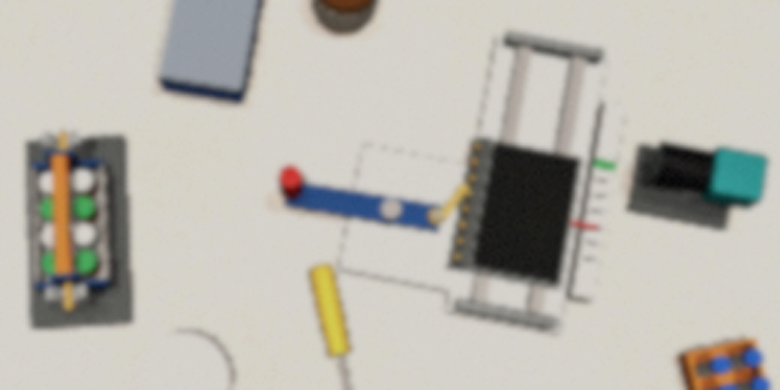

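View pics/c.png

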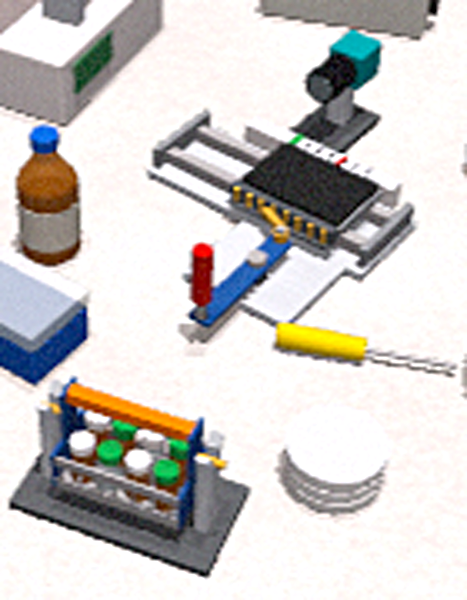

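```bash
python3 - <<'E'
from h import *
from scipy.optimize import least_squares
P={n:bot.camera(n) for n in('top','side')}
T=lambda u,v:(200+u/3,145+v/3); S=lambda u,v:(260+u/3.333,125+v/3.333)
# handle
for z in(.116,.123): print('bar top',at(P['top'],[T(61,155),T(64,275)],z).round(4).tolist())
print('bar side',at(P['side'],[S(68,392),S(198,430)],.116).round(4).tolist())
print('hanger foot top',at(P['top'],[T(27,143),T(126,136),T(132,321),T(34,327)],.01).round(4).tolist())
# feeder fit: params x,y,yaw,travel,stage0,q
ob=[('top',T(497,147),'d',(.063,.043,.05)),('top',T(579,158),'d',(.063,-.043,.05)),('top',T(560,284),'d',(-.063,-.043,.05)),('top',T(475,268),'d',(-.063,.043,.05)),
('side',S(243,193),'d',(.063,.043,.05)),('side',S(278,143),'d',(.063,-.043,.05)),('side',S(380,186),'d',(-.063,-.043,.05)),('side',S(340,230),'d',(-.063,.043,.05)),
('top',T(603,164),'m',0),('side',S(296,139),'m',0),('top',T(598,227),'p',0),('side',S(340,160),'p',0),
('top',T(291,176),'g',.119),('side',S(202,247),'g',.119),('top',T(391,206),'o',.06),('side',S(258,257),'o',.06)]
def pts(q):
    x,y,a,sx,mx,l=q; out=[]
    for c,uv,k,w in ob:
        X={'d':lambda:(sx+w[0],-.13+w[1],w[2]),'m':lambda:(mx,-.2,.037),'p':lambda:(sx,-.196,.04),'g':lambda:(-.1*np.sin(l-.25),.1*np.cos(l-.25),w),'o':lambda:(0,0,w)}[k]()
        X=np.array(X); c_,s_=np.cos(a),np.sin(a)
        out.append((x+c_*X[0]-s_*X[1],y+s_*X[0]+c_*X[1],X[2]))
    return np.array(out)
def res(q):
    W=pts(q); return np.concatenate([proj(P[o[0]],w)[0]-o[1] for o,w in zip(ob,W)])
r=least_squares(res,[.5,-.05,-.15,0,.06,.1],loss='soft_l1')
print(r.x.round(4)); print(r.fun.reshape(-1,2).round(1).tolist())
E
```

```text
bar top [[0.5665, 0.2868, 0.116], [0.454, 0.2797, 0.116]]
bar top [[0.565, 0.2857, 0.123], [0.4531, 0.2786, 0.123]]
bar side [[0.5641, 0.2932, 0.116], [0.4488, 0.2806, 0.116]]
hanger foot top [[0.6005, 0.3381, 0.01], [0.6089, 0.2392, 0.01], [0.4225, 0.2275, 0.01], [0.4158, 0.3233, 0.01]]
[ 0.5303 -0.0254 -0.1592  0.017   0.0809  0.2352]
[[-1.9, -0.8], [-0.5, 0.4], [0.0, 0.2], [-0.9, 0.6], [-0.7, -5.5], [1.6, -1.6], [0.2, -2.1], [-0.0, -3.2], [-0.3, 0.5], [-0.4, -1.1], [-2.6, -0.0], [0.3, -1.4], [-0.3, 0.3], [-0.1, -0.9], [0.3, 0.4], [0.1, -5.8]]
```

```bash
python3 -m inch '[[[-20,-15,18],[0,0,0],85],[[-55,-30,48],[0,0,0],85],[[-90,-50,80],[0,0,0],85],[[-125,-50,110],[0,0,0],85],[[-160,-50,140],[0,0,0],85],[[-195,-50,171],[0,0,0],85],[[-230,-50,202],[0,0,0],85],[[-260,-50,229],[0,0,0],85],[[-285,-50,250],[0,0,0],85],[[-300,-50,264],[0,0,0],85],[[-300,-50,264],[0,0,0],85]]'; python3 -c "
from h import *
print(bot.get_obs()['q'].round(1))"
```

```text
time: 2.2
ee_pos: [0.3314, -0.1492, 0.2815]
tcp_rot: [-90.0, -0.0, -70.9]
wrist_force: [-1.0, 0.4, -0.9]
opening: 0.0849
[-24.3 -18.6  -5.5 103.1   0.  136.6]
```

```bash
python3 -m inch '[[[-10,0,9],[0,-0.1,0],85],[[-30,0,26],[0,-0.25,0],85],[[-50,0,44],[0,-0.4,0],85],[[-70,0,62],[0,-0.55,0],85],[[-90,0,80],[0,-0.7,0],85],[[-110,0,97],[0,-0.85,0],85],[[-130,0,115],[0,-1.0,0],85],[[-150,0,132],[0,-1.15,0],85],[[-170,0,150],[0,-1.3,0],85],[[-190,0,168],[0,-1.45,0],85],[[-210,0,185],[0,-1.6,0],85],[[-230,0,203],[0,-1.75,0],85],[[-250,0,220],[0,-1.9,0],85],[[-270,0,238],[0,-2.05,0],85],[[-290,0,256],[0,-2.2,0],85],[[-310,0,273],[0,-2.35,0],85],[[-325,0,287],[0,-2.5,0],85],[[-340,0,300],[0,-2.65,0],85],[[-351,0,310],[0,-2.8,0],85],[[-351,0,310],[0,-2.882,0],85]]'; python3 - <<'E'
from h import *
print(bot.get_obs()['q'].round(1))
p=bot.camera('wrist'); print(p['origin'],p['orientation'])
for k in('basket','handle','hanger'):
    for a in bot.cut_out(p,k)[:2]: print(k,a['confidence'],a['box'])
X=np.array([[.509,.284,.123]]); u=np.array([np.cos(.073),np.sin(.073),0])
for s in(-.058,0,.058): print(proj(p,X+s*u))
save(p,'w1.png')
E
```

```text
time: 4.2
ee_pos: [0.5105, 0.2844, 0.2806]
tcp_rot: [-90.0, 0.0, 94.6]
wrist_force: [1.2, -0.2, -0.2]
opening: 0.085
[ 29.1  11.4  22.8 101.4  -0.   24.6]
[0.43326709 0.27884765 0.42246657] [1.62449895e+02 2.16043358e-02 9.45618997e+01]
basket 0.59 [296.8, 99.5, 350.5, 238.5]
handle 0.68 [295.6, 100.7, 353.5, 235.2]
hanger 0.88 [286.2, 93.0, 356.7, 242.4]
[[319.22936631 125.65900579]]
[[318.89958914 179.99303409]]
[[318.60626086 228.6178732 ]]
```

View pics/w1.png

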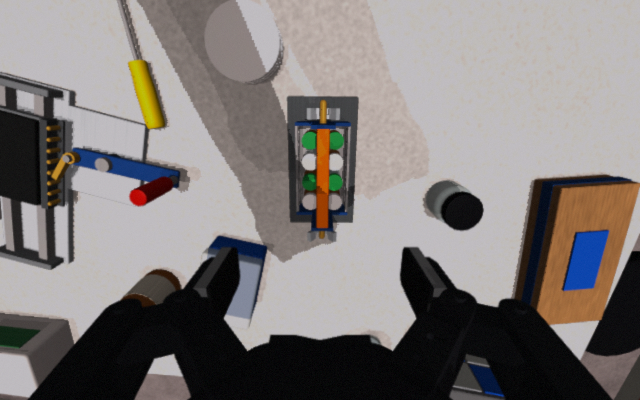

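```bash
cat >> h.py <<'E'
def orange(p,box,z,rgb=False):
    f=p['frame'].astype(int); l,t,r,b=box; m=np.zeros(f.shape[:2],bool)
    g=f[t:b,l:r]; m[t:b,l:r]=(g[...,0]>110)&(g[...,0]>1.4*g[...,1])&(g[...,1]>1.6*g[...,2])
    n,lab,st,_=cv2.connectedComponentsWithStats(m.astype(np.uint8)); m=lab==1+st[1:,4].argmax()
    ys,xs=np.nonzero(m); X=at(p,np.c_[xs,ys],z)[:,:2]; (cx,cy),(w,h),a=cv2.minAreaRect(X.astype(np.float32)*1000)
    d=np.linalg.svd(X-X.mean(0),full_matrices=False)[2][0]
    return m.sum(),X.mean(0).round(4),(cx,cy,w,h,a),np.degrees(np.arctan(d[1]/d[0])),(xs.min(),xs.max(),ys.min(),ys.max())
E
python3 - <<'E'
from h import *
p=bot.camera('wrist'); print(orange(p,(300,100,345,245),.123))
p=bot.camera('top'); print(orange(p,(205,185,240,250),.123))
E
```

```text
(np.int64(1158), array([0.5064, 0.2876]), (509.56927490234375, 287.5669250488281, 110.06995391845703, 12.852107048034668, 4.577138423919678), np.float64(4.158152883343104), (np.int64(317), np.int64(329), np.int64(130), np.int64(227)))Traceback (most recent call last):
  File "<stdin>", line 3, in <module>
  File "h.py", line 27, in orange
    n,lab,st,_=cv2.connectedComponentsWithStats(m.astype(np.uint8)); m=lab==1+st[1:,4].argmax()
                                                                              ~~~~~~~~~~~~~~~^^
ValueError: attempt to get argmax of an empty sequence
```

```bash
python3 -m inch '[[[1,10,0],[0,0,0],60],[[2,30,1],[0,0.007,0],40],[[3,50,1],[0,0.007,0],40],[[3,70,1],[0,0.007,0],40],[[3,85,1],[0,0.007,0],40],[[3,100,1],[0,0.007,0],40],[[3,110,1],[0,0.007,0],40],[[3,115,1],[0,0.007,0],40],[[3,115,1],[0,0.007,0],40]]' 30; python3 - <<'E'
from h import *
p=bot.camera('wrist'); print(orange(p,(270,60,370,300),.123)); t,r,o=tool(); print(t,o['tcp_rot'],o['opening']); save(p,'w2.png')
E
```

```text
time: 5.4
ee_pos: [0.5084, 0.2859, 0.1663]
tcp_rot: [-90.0, 0.0, 93.6]
wrist_force: [0.7, -0.3, -0.2]
opening: 0.04
(np.int64(2596), array([0.5045, 0.2874]), (509.3260498046875, 287.7835998535156, 110.44002532958984, 13.457033157348633, 4.120023727416992), np.float64(4.1789659999757545), (np.int64(311), np.int64(331), np.int64(145), np.int64(289)))
[0.50858445 0.28609684 0.16699056] [-9.00631345e+01 -3.61873268e-03  9.36445356e+01] 0.040024275948545
```

View pics/w2.png

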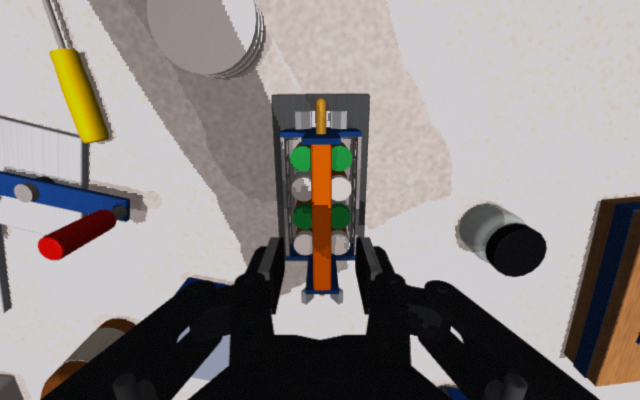

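```bash
python3 -m inch '[[[1,10,0],[0,-0.01,0],40],[[1,25,0],[0,-0.01,0],34],[[1,40,0],[0,-0.01,0],34],[[1,55,0],[0,-0.01,0],34],[[1,65,0],[0,-0.01,0],34],[[1,70,0],[0,-0.01,0],34],[[1,70,0],[0,-0.01,0],28],[[1,70,0],[0,-0.01,0],24],[[1,70,0],[0,-0.01,0],20],[[1,70,0],[0,-0.01,0],17],[[1,70,0],[0,-0.01,0],15],[[1,70,0],[0,-0.01,0],13],[[1,70,0],[0,-0.01,0],5],[[1,70,0],[0,-0.01,0],5],[[1,70,0],[0,-0.01,0],5]]' 60; python3 - <<'E'
from h import *
t,r,o=tool(); print(t,o['tcp_rot'],o['opening'],o['wrist_force'],o['torque'])
E
```

```text
time: 6.95
ee_pos: [0.5088, 0.2872, 0.0975]
tcp_rot: [-90.1, -0.0, 94.2]
wrist_force: [-0.6, -0.6, 6.0]
opening: 0.013
[0.50878076 0.28718241 0.09745015] [-9.01028785e+01 -1.83534207e-02  9.42158119e+01] 0.013042728068286996 [-0.59696827 -0.62498276  5.96323405] [-0.08535103  0.11196073 -0.0504571 ]
```

```bash
python3 -m inch '[[[0,-2,0],[0,0,0],5],[[0,-5,0],[0,0,0],5],[[0,-9,0],[0,0,0],5],[[0,-14,0],[0,0,0],5],[[0,-19,0],[0,0,0],5],[[0,-25,0],[0,0,0],5],[[0,-31,0],[0,0,0],5],[[0,-38,0],[0,0,0],5],[[0,-46,0],[0,0,0],5],[[0,-56,0],[0,0,0],5],[[0,-66,0],[0,0,0],5],[[0,-76,0],[0,0,0],5],[[0,-86,0],[0,0,0],5],[[0,-94,0],[0,0,0],5],[[0,-100,0],[0,0,0],5],[[0,-100,0],[0,0,0],5],[[0,-100,0],[0,0,0],5]]'; python3 - <<'E'
from h import *
t,r,o=tool(); print(t,o['tcp_rot'],o['opening'],o['wrist_force'],o['torque'])
p=bot.camera('wrist'); save(p,'w3.png')
q=bot.camera('side'); save(q,'s3.png')
a=cv2.resize(p['frame'],(480,300)); b=cv2.resize(q['frame'][130:320,240:400],(253,300),interpolation=cv2.INTER_CUBIC)
cv2.imwrite('pics/d.png',np.hstack([a,b])[:,:,::-1])
# what does the wrist camera say about feeder
E
```

```text
time: 8.65
ee_pos: [0.5086, 0.2872, 0.1972]
tcp_rot: [-90.1, -0.0, 94.2]
wrist_force: [-0.1, -0.4, -5.3]
opening: 0.0132
[0.50859163 0.28715117 0.1972293 ] [-9.00892147e+01 -1.55538459e-02  9.42174234e+01] 0.0132127121819161 [-0.12829593 -0.42913865 -5.29226014] [-0.03660656 -0.01515652 -0.0192232 ]
```

View pics/d.png

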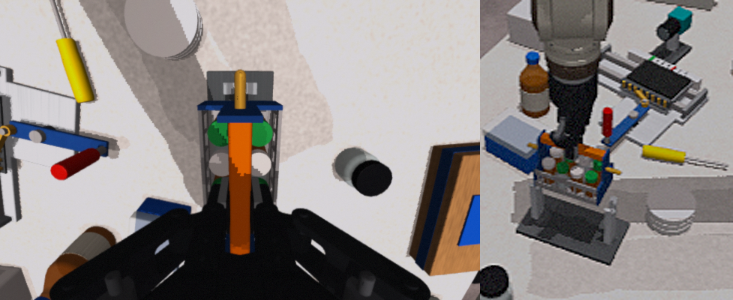

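```bash
python3 - <<'E'
from h import *
for n,box in(('top',(345,185,400,245)),('side',(320,160,385,205))):
    p=bot.camera(n); f=p['frame']; l,t,r,b=box
    m=np.zeros(f.shape[:2],np.uint8); m[t:b,l:r]=(f[t:b,l:r].max(2)<42)
    m=cv2.morphologyEx(m,cv2.MORPH_OPEN,np.ones((3,3),np.uint8))
    k,lab,st,_=cv2.connectedComponentsWithStats(m); m=lab==1+st[1:,4].argmax()
    c=cv2.findContours(m.astype(np.uint8),0,1)[0][0][:,0,:]
    rr=cv2.minAreaRect((at(p,c,.05)[:,:2]*1000).astype(np.float32)); print(n,m.sum(),rr, at(p,np.argwhere(m)[:,::-1],.05).mean(0))
for X in [(.53+.987*a+.1585*y, -.0254-.1585*a+.987*y) for a,y in((.017,-.13),)]: print(X)
E
```

```text
top 1147 ((529.4782104492188, -154.84475708007812), (82.3208236694336, 121.88540649414062), 79.00408172607422) [ 0.5289215  -0.15476404  0.05      ]
side 475 ((525.8365478515625, -147.63360595703125), (86.99044036865234, 125.75714874267578), 77.952392578125) [ 0.52488599 -0.14681382  0.05      ]
(0.526174, -0.1564045)
```

```bash
python3 -m inch '[[[-2,-6,0],[0,0,0],5],[[-6,-14,0],[0,0.01,0],5],[[-13,-24,0],[0,0.02,0],5],[[-23,-34,0],[0,0.03,0],5],[[-36,-44,0],[0,0.04,0],5],[[-51,-54,-1],[0,0.06,0],5],[[-68,-64,-1],[0,0.08,0],5],[[-86,-74,-1],[0,0.10,0],5],[[-105,-84,-2],[0,0.12,0],5],[[-125,-92,-2],[0,0.14,0],5],[[-145,-98,-2],[0,0.16,0],5],[[-165,-102,-3],[0,0.18,0],5],[[-184,-103,-3],[0,0.20,0],5],[[-201,-103,-3],[0,0.21,0],5],[[-215,-103,-4],[0,0.22,0],5],[[-226,-103,-4],[0,0.23,0],5],[[-233,-103,-4],[0,0.24,0],5],[[-237,-103,-4],[0,0.245,0],5],[[-238,-103,-4],[0,0.248,0],5],[[-238,-103,-4],[0,0.248,0],5]]'; python3 - <<'E'
from h import *
t,r,o=tool(); print(t,o['tcp_rot'],o['opening'],o['wrist_force'],o['torque'])
p=bot.camera('wrist'); save(p,'w4.png')
E
```

```text
time: 10.85
ee_pos: [0.5298, 0.0502, 0.2999]
tcp_rot: [-90.0, -0.0, 80.0]
wrist_force: [0.1, 0.6, -5.4]
opening: 0.0127
[0.52978052 0.05022252 0.29990549] [-9.00472990e+01 -2.25504310e-02  8.00198344e+01] 0.012712200878357303 [ 0.11325657  0.60398046 -5.35357575] [0.00779481 0.03265059 0.04597861]
```

View pics/w4.png

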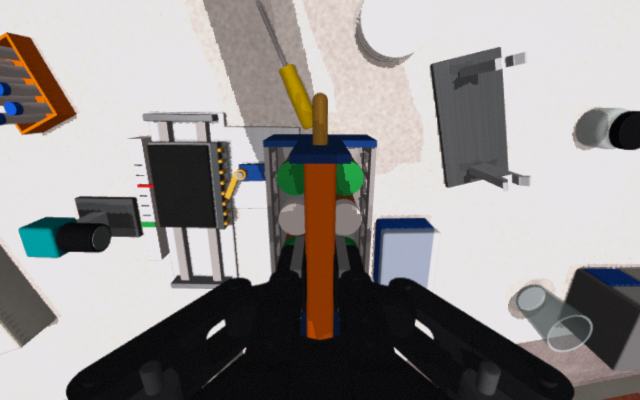

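```bash
python3 - <<'E'
from h import *
p=bot.camera('wrist'); f=p['frame'].astype(int)
m=np.zeros(f.shape[:2],np.uint8); m[135:240,135:222]=f[135:240,135:222].max(2)<50
m=cv2.morphologyEx(m,cv2.MORPH_OPEN,np.ones((3,3),np.uint8))
k,lab,st,_=cv2.connectedComponentsWithStats(m); i=1+st[1:,4].argmax(); print(st[i])
c=cv2.findContours((lab==i).astype(np.uint8),0,1)[0][0][:,0,:]
print(cv2.minAreaRect((at(p,c,.05)[:,:2]*1000).astype(np.float32)))
for nm,uv,z in(('deck',[(147,142),(217,142),(219,228),(154,227)],.05),):
    X=at(p,uv,z); print(nm,X.round(4).tolist(),X.mean(0))
red=(f[...,0]>110)&(f[...,1]<70)&(f[...,2]<70); red[:,:120]=0; red[:,160:]=0
gr=(f[...,1]>90)&(f[...,0]<70)&(f[...,2]<110); gr[:,:120]=0; gr[:,170:]=0; gr[:200]=0; gr[240:]=0
a=np.deg2rad(-10); e=np.array([np.cos(a),np.sin(a)]); n=np.array([-np.sin(a),np.cos(a)])
for nm,mm in(('red',red),('green',gr)):
    ys,xs=np.nonzero(mm); X=at(p,np.c_[xs,ys],.04)[:,:2]; print(nm,mm.sum(),xs.min(),xs.max(),ys.min(),ys.max(),X.mean(0),'along',(X@e).mean(),'range',(X@e).min(),(X@e).max(),'n',(X@n).min(),(X@n).max())
cv2.imwrite('pics/e.png',cv2.resize(p['frame'][100:260,110:270],(640,640),interpolation=cv2.INTER_CUBIC)[:600,:,::-1])
E
```

```text
[ 147  145   69   83 4766]
((528.1991577148438, -151.9595947265625), (86.67829132080078, 124.59221649169922), 79.0027847290039)
deck [[0.4557, -0.1805, 0.05], [0.4735, -0.0833, 0.05], [0.599, -0.1167, 0.05], [0.5803, -0.2156, 0.05]] [ 0.52710223 -0.14899903  0.05      ]
red 37 138 153 184 187 [ 0.51719646 -0.21074817] along 0.5459351232672855 range 0.5434266911749859 0.5480936467976764 n -0.13057429602112527 -0.10716047725364398
green 54 141 155 223 226 [ 0.57770124 -0.230792  ] along 0.6090012694628101 range 0.6065321440204277 0.6117151590650499 n -0.13837850583820935 -0.11578189991547029
```

View pics/e.png

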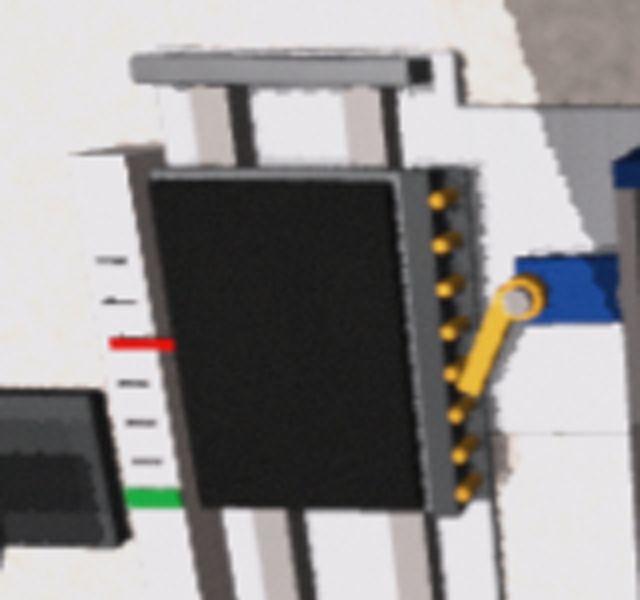

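```bash
python3 -m inch '[[[-2,0,0],[0,0.012,0],5],[[-6,0,-1],[0,0.012,0],5],[[-13,0,-2],[0,0.012,0],5],[[-23,0,-4],[0,0.012,0],5],[[-36,0,-6],[0,0.012,0],5],[[-51,0,-9],[0,0.012,0],5],[[-68,2,-12],[0,0.012,0],5],[[-86,6,-15],[0,0.012,0],5],[[-105,12,-18],[0,0.012,0],5],[[-124,20,-21],[0,0.012,0],5],[[-142,30,-24],[0,0.012,0],5],[[-158,42,-27],[0,0.012,0],5],[[-172,54,-29],[0,0.012,0],5],[[-183,66,-31],[0,0.012,0],5],[[-191,78,-32],[0,0.012,0],5],[[-197,90,-33],[0,0.012,0],5],[[-200,102,-33],[0,0.012,0],5],[[-200,112,-33],[0,0.012,0],5],[[-200,118,-33],[0,0.012,0],5],[[-200,120,-33],[0,0.012,0],5]]'; python3 - <<'E'
from h import *
bot.camera('top')
t,r,o=tool(); print(t,o['tcp_rot'],o['opening'],o['wrist_force'],o['torque'],o['time'])
p=bot.camera('wrist'); save(p,'w5.png'); q=bot.camera('side'); save(q,'s5.png')
a=cv2.resize(p['frame'],(480,300)); b=cv2.resize(q['frame'][100:240,290:400],(314,400),interpolation=cv2.INTER_CUBIC)
a=np.vstack([a,np.zeros((100,480,3),np.uint8)])
cv2.imwrite('pics/f.png',np.hstack([a,b])[:,:,::-1])
E
```

```text
time: 12.95
ee_pos: [0.5277, -0.1518, 0.1791]
tcp_rot: [-90.0, -0.0, 79.4]
wrist_force: [-0.3, -0.4, -5.0]
opening: 0.0135
[ 0.5277542  -0.15182196  0.17936795] [-9.00226930e+01 -2.69005753e-02  7.93921338e+01] 0.012493799034890436 [ 0.57862006  0.45444286 -5.35623832] [-0.04487416  0.0302209   0.01483197] 13.0
```

View pics/f.png

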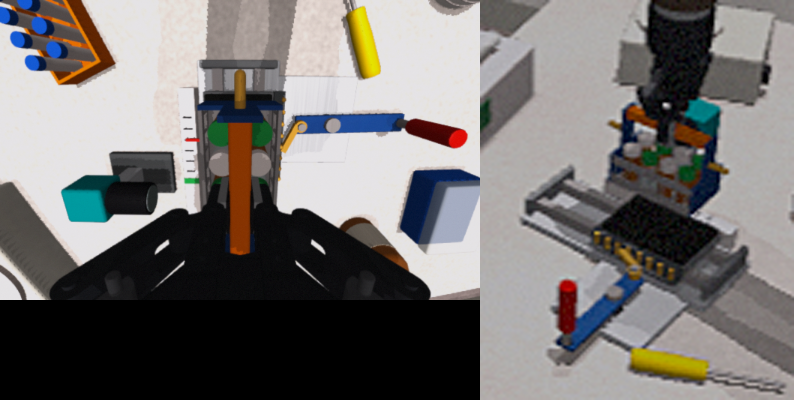

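```bash
python3 -m inch '[[[-1,4,0],[0,0,0],5],[[-1,11,0],[0,0,0],5],[[-1,19,0],[0,0,0],5],[[-1,27,0],[0,0,0],5],[[-1,35,0],[0,0,0],5],[[-1,42,0],[0,0,0],5],[[-1,48,0],[0,0,0],5],[[-1,53,0],[0,0,0],5],[[-1,56,0],[0,0,0],5],[[-1,58,0],[0,0,0],5],[[-1,59,0],[0,0,0],5],[[-1,60,0],[0,0,0],5],[[-1,60.5,0],[0,0,0],5],[[-1,61,0],[0,0,0],5],[[-1,61,0],[0,0,0],5]]'
```

```text
time: 14.6
ee_pos: [0.528, -0.153, 0.1193]
tcp_rot: [-90.1, -0.0, 79.4]
wrist_force: [0.5, 0.3, -3.9]
opening: 0.013
```

```bash
python3 -m inch '[[[0,0.5,0],[0,0,0],5],[[0,1,0],[0,0,0],5],[[0,1.5,0],[0,0,0],5],[[0,2,0],[0,0,0],5],[[0,2,0],[0,0,0],5]]'
```

```text
time: 15.1
ee_pos: [0.5279, -0.153, 0.1172]
tcp_rot: [-90.1, -0.0, 79.4]
wrist_force: [-0.7, 0.4, -5.6]
opening: 0.0131
```

```bash
python3 -m inch '[[[0,0.5,0],[0,0,0],5],[[0,1,0],[0,0,0],5],[[0,1.5,0],[0,0,0],5],[[0,1.5,0],[0,0,0],5]]'
```

```text
time: 15.5
ee_pos: [0.528, -0.153, 0.1166]
tcp_rot: [-90.1, -0.0, 79.4]
wrist_force: [-4.6, 0.5, 5.1]
opening: 0.0127
```

```bash
python3 -m inch '[[[0,0,0],[0,0,0],15],[[0,0,0],[0,0,0],18],[[0,0,0],[0,0,0],24],[[0,0,0],[0,0,0],32],[[0,0,0],[0,0,0],36],[[0,0,0],[0,0,0],36]]'; python3 - <<'E'
from h import *
p=bot.camera('wrist'); save(p,'w6.png'); t,r,o=tool(); print(t,o['wrist_force'],o['opening'],orange(p,(230,0,400,330),.142))
E
```

```text
time: 16.1
ee_pos: [0.528, -0.153, 0.1165]
tcp_rot: [-90.1, -0.0, 79.4]
wrist_force: [0.6, -0.7, -0.1]
opening: 0.0358
[ 0.52797999 -0.1529831   0.11654274] [ 1.0277328  -0.14223158 -0.40029385] 0.03613096244774587 (np.int64(4706), array([ 0.5118, -0.1495]), (516.1301879882812, -150.3629913330078, 13.158963203430176, 85.89160919189453, 79.36617279052734), np.float64(-10.6971674148922), (np.int64(305), np.int64(335), np.int64(164), np.int64(329)))
```

```bash
python3 -m inch '[[[0,-3,0],[0,0,0],40],[[0,-10,0],[0,0,0],40],[[0,-22,0],[0,0,0],40],[[0,-40,0],[0,0,0],40],[[0,-62,0],[0,0,0],50],[[0,-86,0],[0,0,0],60],[[0,-110,0],[0,0,0],60],[[0,-130,0],[0,0,0],60],[[0,-144,0],[0,0,0],60],[[0,-150,0],[0,0,0],60]]'; python3 -m inch '[[[4,0,0],[0,-0.03,0],60],[[14,0,1],[0,-0.12,0],60],[[28,0,3],[0,-0.24,0],60],[[44,0,4],[0,-0.36,0],60],[[60,0,6],[0,-0.48,0],60],[[76,0,8],[0,-0.6,0],60],[[92,0,10],[0,-0.72,0],60],[[108,0,11],[0,-0.84,0],60],[[124,0,13],[0,-0.96,0],60],[[140,0,14],[0,-1.08,0],60],[[156,0,16],[0,-1.2,0],60],[[172,0,18],[0,-1.32,0],60],[[190,0,20],[0,-1.44,0],60],[[206,0,22],[0,-1.52,0],60],[[220,0,23],[0,-1.569,0],60],[[226,0,23],[0,-1.569,0],60],[[226,0,23],[0,-1.569,0],60]]'; python3 - <<'E'
from h import *
t,r,o=tool(); print(t,o['tcp_rot'],o['q'].round(1),o['wrist_force'],o['opening'])
p=bot.camera('wrist'); save(p,'w7.png')
E
```

```text
time: 17.15
ee_pos: [0.528, -0.1531, 0.2691]
tcp_rot: [-90.3, 0.0, 79.4]
wrist_force: [0.5, 0.1, 0.7]
opening: 0.0602
time: 18.85
ee_pos: [0.547, 0.0739, 0.2686]
tcp_rot: [-90.0, 0.3, 169.3]
wrist_force: [-0.9, -0.0, 1.1]
opening: 0.0599
[0.54704478 0.07393243 0.26864315] [-89.99076891   0.27350256 169.26457443] [  7.7   6.   15.4  99.1  -0.1 -71.5] [-0.8809004  -0.0385506   1.13557373] 0.05989019533402274
```

View pics/w7.png

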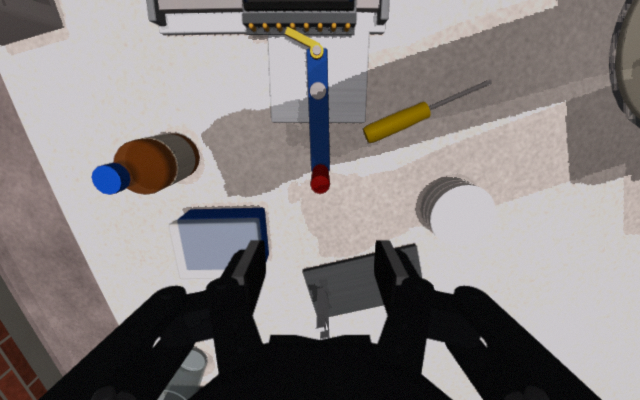

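```bash
python3 - <<'E'
from h import *
p=bot.camera('wrist'); f=p['frame'].astype(int)
red=(f[...,0]>70)&(f[...,1]<45)&(f[...,2]<45); red[:,:290]=0; red[:,350:]=0
ys,xs=np.nonzero(red); print(red.sum(),xs.min(),xs.max(),ys.min(),ys.max())
print('posttop',at(p,[(320,183)],.119), 'base',at(p,[(320,165)],.054))
for z in (.045,.054,.06,.066): print('pivot',z,at(p,[(318,90)],z))
print('base edge',at(p,[(160,32),(384,32)],.012), at(p,[(247,26),(352,26)],.045))
E
```

```text
266 311 329 174 193
posttop [[0.54703377 0.07391407 0.119     ]] base [[0.54601585 0.06731733 0.054     ]]
pivot 0.045 [[ 0.53141329 -0.02283407  0.045     ]]
pivot 0.054 [[ 0.53141781 -0.02231663  0.054     ]]
pivot 0.06 [[ 0.53142082 -0.02197168  0.06      ]]
pivot 0.066 [[ 0.53142384 -0.02162672  0.066     ]]
base edge [[ 0.71702028 -0.13361503  0.012     ]
 [ 0.43600771 -0.07781971  0.012     ]] [[ 0.59899348 -0.10774706  0.045     ]
 [ 0.47954699 -0.08450239  0.045     ]]
```

```bash
python3 -m inch '[[[0,8,0],[0,0,0],60],[[0,28,0],[0,0,0],60],[[0,55,0],[0,0,0],60],[[0,85,0],[0,0,0],60],[[0,115,0],[0,0,0],60],[[0,142,0],[0,0,0],55],[[0,165,0],[0,0,0],50],[[0,182,0],[0,0,0],45],[[0,190,0],[0,0,0],40],[[0,192,0],[0,0,0],36],[[0,192,0],[0,0,0],31],[[0,192,0],[0,0,0],27],[[0,192,0],[0,0,0],24],[[0,192,0],[0,0,0],21],[[0,192,0],[0,0,0],12],[[0,192,0],[0,0,0],12]]' 25; python3 - <<'E'
from h import *
t,r,o=tool(); print(t,o['tcp_rot'],o['q'].round(1),o['wrist_force'],o['opening'])
t0=t[:2]; a=-.192; P=np.array([.531,-.0245])
tx,tz=r[:2,0],r[:2,2]
v=t0-P; print('r',np.hypot(*v),'q',np.arctan2(-v[0],v[1])-a+.25)
for q in(0,.05,.1,.2,.3,.4,.45,.5):
    f=a+q-.25; X=P+.1*np.array([-np.sin(f),np.cos(f)]); d=(X-t0)*1000; print(q,X.round(4),'tool x',(d@tx).round(1),'z',(d@tz).round(1))
E
```

```text
time: 20.55
ee_pos: [0.5484, 0.0728, 0.0778]
tcp_rot: [-90.0, 0.4, 169.2]
wrist_force: [-0.4, 0.1, 6.4]
opening: 0.0213
[0.54839265 0.07284443 0.07782004] [-90.01327538   0.36564183 169.2189124 ] [  7.6   4.8  -7.   77.8  -0.1 -71.6] [-0.40400253  0.07813806  6.35431851] 0.02126873276871689
r 0.09888600400427976 q 0.2651944021567879
0 [0.5738 0.0659] tool x -26.2 z 2.1
0.05 [0.5692 0.0679] tool x -21.4 z 0.9
0.1 [0.5645 0.0697] tool x -16.4 z 0.1
0.2 [0.555  0.0726] tool x -6.5 z -1.0
0.3 [0.5452 0.0745] tool x 3.5 z -1.0
0.4 [0.5352 0.0754] tool x 13.4 z -0.1
0.45 [0.5302 0.0755] tool x 18.4 z 0.8
0.5 [0.5252 0.0753] tool x 23.2 z 1.9
```

```bash
python3 -m inch '[[[-3,0,0],[0,0,0],12],[[-7,0,0],[0,0,0],12],[[-11,0,0.5],[0,0,0],12],[[-15,0,1],[0,0,0],12],[[-19,0,1.5],[0,0,0],12],[[-22,0,2],[0,0,0],12],[[-24,0,2.5],[0,0,0],12],[[-24,0,2.5],[0,0,0],12]]'
```

```text
time: 21.35
ee_pos: [0.5717, 0.0662, 0.0778]
tcp_rot: [-90.0, 0.4, 169.2]
wrist_force: [-0.9, 5.2, 0.6]
opening: 0.0212
```

```bash
python3 -m inch '[[[-1,0,-0.5],[0,0,0],12],[[-2,0,-0.5],[0,0,0],12],[[-2,0,-0.5],[0,0,0],12]]';python3 -m inch '[[[-1,0,0],[0,0,0],12],[[-2,0,0],[0,0,0],12],[[-2,0,0],[0,0,0],12]]'
```

```text
time: 21.65
ee_pos: [0.5735, 0.0656, 0.0778]
tcp_rot: [-90.0, 0.3, 169.2]
wrist_force: [-4.5, -1.1, 2.4]
opening: 0.0214
time: 21.95
ee_pos: [0.5748, 0.0652, 0.0777]
tcp_rot: [-89.9, 0.2, 169.2]
wrist_force: [-8.5, 0.9, 4.5]
opening: 0.0215
```

```bash
python3 -m inch '[[[3,0,-0.8],[0,0,0],12],[[7,0,-1.5],[0,0,0],12],[[11,0,-2.2],[0,0,0],12],[[15,0,-2.6],[0,0,0],12],[[19,0,-3],[0,0,0],12],[[23,0,-3.2],[0,0,0],12],[[27,0,-3.3],[0,0,0],12],[[31,0,-3.2],[0,0,0],12],[[35,0,-2.8],[0,0,0],12],[[39,0,-2.5],[0,0,0],12],[[43,0,-1.9],[0,0,0],12],[[46,0,-1.4],[0,0,0],12],[[48,0,-1],[0,0,0],12],[[48,0,-1],[0,0,0],12]]'; python3 -m inch '[[[1,0,0.2],[0,0,0],12],[[2,0,0.4],[0,0,0],12],[[2,0,0.4],[0,0,0],12]]'; cat > pt.py <<'E'
from h import *
import sys
p=bot.camera('top'); f=p['frame'].astype(int); save(p,sys.argv[1])
e=np.array([np.cos(-.19),np.sin(-.19)])
s=f[185:245,385:412]; R_,G,B=s[...,0],s[...,1],s[...,2]
for nm,w in(('red',np.clip(R_-np.maximum(G,B)-25,0,None)),('green',np.clip(G-np.maximum(R_,B)-25,0,None))):
    ys,xs=np.nonzero(w); ww=w[ys,xs]
    if len(ys): X=at(p,np.c_[xs+385,ys+185],.04)[:,:2]; print(nm,len(ys),((X@e)*ww).sum()/ww.sum(),(xs.min()+385,xs.max()+385,ys.min()+185,ys.max()+185))
print(bot.get_obs()['time'])
E
python3 pt.py t1.png
```

```text
time: 23.35
ee_pos: [0.5285, 0.076, 0.078]
tcp_rot: [-90.0, 0.4, 169.2]
wrist_force: [3.6, 3.3, -0.6]
opening: 0.0216
time: 23.65
ee_pos: [0.5269, 0.0761, 0.078]
tcp_rot: [-90.1, 0.4, 169.3]
wrist_force: [5.6, 0.5, -3.3]
opening: 0.0214
red 25 0.5935398947654551 (np.int64(385), np.int64(399), np.int64(185), np.int64(215))
green 28 0.5993364490853362 (np.int64(385), np.int64(404), np.int64(199), np.int64(206))
23.7
```

```bash
python3 -m inch '[[[1,0,0.2],[0,0,0],12],[[2,0,0.4],[0,0,0],12],[[2,0,0.4],[0,0,0],12]]'; cat > pt.py <<'E'
from h import *
import sys
p=bot.camera('top'); f=p['frame'].astype(int); save(p,sys.argv[1])
e=np.array([np.cos(-.19),np.sin(-.19)]); n=np.array([-e[1],e[0]]); P=np.array([.531,-.0245])
R_,G,B=f[...,0],f[...,1],f[...,2]
for nm,w in(('red',R_-np.maximum(G,B)-20),('green',G-np.maximum(R_,B)-20)):
    w=np.clip(w,0,None); m=np.zeros(w.shape,np.uint8); m[175:250,380:415]=w[175:250,380:415]>0
    k,lab,st,_=cv2.connectedComponentsWithStats(m)
    for i in range(1,k):
        ys,xs=np.nonzero(lab==i); ww=w[ys,xs]; X=at(p,np.c_[xs,ys],.04)[:,:2]-P
        print(nm,st[i].tolist(),ww.sum(),'fx',round(float(((X@e)*ww).sum()/ww.sum()),4),'fy',((X@n).min().round(3),(X@n).max().round(3)))
print(bot.get_obs()['time'])
E
python3 pt.py t1.png; python3 - <<'E'
import cv2,h
f=cv2.imread('pics/top0.png')[:,:,::-1]
import runpy,sys
h.bot
E
```

```text
time: 24.0
ee_pos: [0.5264, 0.0761, 0.078]
tcp_rot: [-90.1, 0.6, 169.3]
wrist_force: [12.1, 0.6, -5.2]
opening: 0.0211
red [383, 180, 1, 1, 1] 1 fx 0.1358 fy (np.float64(-0.136), np.float64(-0.136))
red [380, 184, 7, 35, 139] 2502 fx 0.0845 fy (np.float64(-0.149), np.float64(-0.131))
red [391, 213, 9, 3, 21] 266 fx 0.0408 fy (np.float64(-0.2), np.float64(-0.176))
green [398, 198, 7, 4, 20] 162 fx 0.0881 fy (np.float64(-0.207), np.float64(-0.189))
green [384, 201, 5, 6, 22] 324 fx 0.0669 fy (np.float64(-0.162), np.float64(-0.151))
green [381, 218, 4, 7, 23] 322 fx 0.0132 fy (np.float64(-0.161), np.float64(-0.151))
24.05
```

```bash
python3 -m inch '[[[-3,0,-0.6],[0,0,0],12],[[-7,0,-1.2],[0,0,0],12],[[-12,0,-1.8],[0,0,0],12],[[-17,0,-2.2],[0,0,0],12],[[-22,0,-2.4],[0,0,0],12],[[-27,0,-2.2],[0,0,0],12],[[-32,0,-1.8],[0,0,0],12],[[-37,0,-1.2],[0,0,0],12],[[-42,0,-0.3],[0,0,0],12],[[-46,0,0.6],[0,0,0],12],[[-49,0,1.2],[0,0,0],12],[[-50.5,0,1.6],[0,0,0],12],[[-50.5,0,1.6],[0,0,0],12]]'; python3 pt.py t2.png
```

```text
time: 25.35
ee_pos: [0.575, 0.0656, 0.0781]
tcp_rot: [-90.1, 0.5, 169.3]
wrist_force: [-6.9, 5.1, -1.5]
opening: 0.0215
red [383, 181, 1, 1, 1] 1 fx 0.1328 fy (np.float64(-0.136), np.float64(-0.136))
red [380, 184, 7, 35, 136] 2478 fx 0.0845 fy (np.float64(-0.149), np.float64(-0.131))
red [391, 213, 9, 3, 21] 265 fx 0.0408 fy (np.float64(-0.2), np.float64(-0.176))
green [398, 198, 7, 4, 19] 156 fx 0.0882 fy (np.float64(-0.207), np.float64(-0.189))
green [384, 201, 5, 6, 23] 327 fx 0.0668 fy (np.float64(-0.162), np.float64(-0.15))
green [381, 218, 5, 7, 23] 325 fx 0.0132 fy (np.float64(-0.163), np.float64(-0.151))
25.4
```

Home reached, stage held. Next stroke.

```bash
python3 -m inch '[[[3,0,-1],[0,0,0],12],[[7,0,-1.8],[0,0,0],12],[[11,0,-2.5],[0,0,0],12],[[15,0,-3],[0,0,0],12],[[19,0,-3.4],[0,0,0],12],[[23,0,-3.6],[0,0,0],12],[[27,0,-3.6],[0,0,0],12],[[31,0,-3.5],[0,0,0],12],[[35,0,-3.2],[0,0,0],12],[[39,0,-2.8],[0,0,0],12],[[43,0,-2.1],[0,0,0],12],[[46,0,-1.5],[0,0,0],12],[[49,0,-1],[0,0,0],12],[[51,0,-0.5],[0,0,0],12],[[51,0,-0.5],[0,0,0],12]]'; python3 pt.py t3.png
```

```text
time: 26.9
ee_pos: [0.5265, 0.0762, 0.0785]
tcp_rot: [-90.2, 0.7, 169.3]
wrist_force: [7.0, 3.4, -4.0]
opening: 0.0211
red [380, 178, 8, 39, 164] 3063 fx 0.0952 fy (np.float64(-0.149), np.float64(-0.13))
red [392, 208, 9, 3, 22] 277 fx 0.0566 fy (np.float64(-0.201), np.float64(-0.176))
green [385, 195, 4, 7, 23] 332 fx 0.084 fy (np.float64(-0.161), np.float64(-0.15))
green [398, 198, 7, 4, 19] 158 fx 0.0882 fy (np.float64(-0.207), np.float64(-0.189))
green [382, 213, 5, 6, 22] 306 fx 0.0302 fy (np.float64(-0.162), np.float64(-0.15))
26.95
```

```bash
python3 -m inch '[[[-3,0,-0.6],[0,0,0],12],[[-7,0,-1.2],[0,0,0],12],[[-12,0,-1.8],[0,0,0],12],[[-17,0,-2.2],[0,0,0],12],[[-22,0,-2.4],[0,0,0],12],[[-27,0,-2.2],[0,0,0],12],[[-32,0,-1.8],[0,0,0],12],[[-37,0,-1.2],[0,0,0],12],[[-42,0,-0.3],[0,0,0],12],[[-46,0,0.6],[0,0,0],12],[[-49,0,1],[0,0,0],12],[[-50.5,0,1.3],[0,0,0],12],[[-50.5,0,1.3],[0,0,0],12]]'; python3 -m inch '[[[3,0,-1],[0,0,0],12],[[7,0,-1.8],[0,0,0],12],[[11,0,-2.5],[0,0,0],12],[[15,0,-3],[0,0,0],12],[[19,0,-3.4],[0,0,0],12],[[23,0,-3.6],[0,0,0],12],[[27,0,-3.6],[0,0,0],12],[[31,0,-3.5],[0,0,0],12],[[35,0,-3.2],[0,0,0],12],[[39,0,-2.8],[0,0,0],12],[[43,0,-2.1],[0,0,0],12],[[46,0,-1.5],[0,0,0],12],[[49,0,-1],[0,0,0],12],[[51,0,-0.5],[0,0,0],12],[[51,0,-0.5],[0,0,0],12]]'; python3 pt.py t4.png
```

```text
time: 28.25
ee_pos: [0.5751, 0.0658, 0.0788]
tcp_rot: [-90.3, 0.6, 169.4]
wrist_force: [-7.4, 4.7, -4.2]
opening: 0.0213
time: 29.75
ee_pos: [0.5266, 0.0765, 0.0793]
tcp_rot: [-90.4, 0.8, 169.4]
wrist_force: [7.5, 4.8, -5.3]
opening: 0.021
red [380, 175, 9, 38, 177] 3391 fx 0.1049 fy (np.float64(-0.149), np.float64(-0.131))
red [393, 202, 9, 4, 23] 262 fx 0.0727 fy (np.float64(-0.201), np.float64(-0.177))
green [386, 190, 4, 6, 22] 327 fx 0.1006 fy (np.float64(-0.161), np.float64(-0.15))
green [398, 198, 7, 4, 18] 161 fx 0.0882 fy (np.float64(-0.207), np.float64(-0.189))
green [383, 207, 4, 7, 23] 324 fx 0.047 fy (np.float64(-0.161), np.float64(-0.151))
29.8
```

One tooth short; last stroke.

```bash
python3 -m inch '[[[-3,0,-0.6],[0,0,0],12],[[-7,0.3,-1.2],[0,0,0],12],[[-12,0.5,-1.8],[0,0,0],12],[[-17,0.8,-2.2],[0,0,0],12],[[-22,1,-2.4],[0,0,0],12],[[-27,1,-2.2],[0,0,0],12],[[-32,1,-1.8],[0,0,0],12],[[-37,1,-1.2],[0,0,0],12],[[-42,1,-0.3],[0,0,0],12],[[-46,1,0.6],[0,0,0],12],[[-49,1,0.8],[0,0,0],12],[[-50.5,1,1],[0,0,0],12],[[-50.5,1,1],[0,0,0],12]]'; python3 -m inch '[[[3,0,-1],[0,0,0],12],[[7,0,-1.8],[0,0,0],12],[[11,0,-2.5],[0,0,0],12],[[15,0,-3],[0,0,0],12],[[19,0,-3.4],[0,0,0],12],[[23,0,-3.6],[0,0,0],12],[[27,0,-3.6],[0,0,0],12],[[31,0,-3.5],[0,0,0],12],[[35,0,-3.2],[0,0,0],12],[[39,0,-2.8],[0,0,0],12],[[43,0,-2.1],[0,0,0],12],[[46,0,-1.5],[0,0,0],12],[[49,0,-1],[0,0,0],12],[[51,0,-0.5],[0,0,0],12],[[51,0,-0.5],[0,0,0],12]]'; python3 pt.py t5.png
```

```text
time: 31.1
ee_pos: [0.5752, 0.0663, 0.0791]
tcp_rot: [-90.4, 0.7, 169.4]
wrist_force: [-9.7, 2.1, 5.2]
opening: 0.0218
time: 32.6
ee_pos: [0.5268, 0.0773, 0.0792]
tcp_rot: [-90.5, 0.9, 169.5]
wrist_force: [9.7, 4.9, -3.0]
opening: 0.0211
red [380, 175, 9, 32, 159] 3037 fx 0.1086 fy (np.float64(-0.149), np.float64(-0.132))
red [394, 197, 8, 3, 17] 167 fx 0.0887 fy (np.float64(-0.198), np.float64(-0.177))
green [387, 184, 4, 7, 24] 358 fx 0.1168 fy (np.float64(-0.161), np.float64(-0.151))
green [403, 200, 2, 1, 2] 10 fx 0.0879 fy (np.float64(-0.207), np.float64(-0.205))
green [384, 202, 4, 6, 20] 295 fx 0.064 fy (np.float64(-0.161), np.float64(-0.151))
32.65
```

```bash
python3 -m inch '[[[0,0,0],[0,0,0],23],[[0,0,0],[0,0,0],28],[[0,0,0],[0,0,0],36],[[0,0,0],[0,0,0],46],[[0,0,0],[0,0,0],46],[[0,-6,0],[0,0,0],46],[[0,-20,0],[0,0,0],46],[[0,-42,0],[0,0,0],46],[[0,-70,0],[0,0,0],46],[[0,-100,0],[0,0,0],46],[[0,-130,0],[0,0,0],46],[[0,-160,0],[0,0,0],46],[[0,-185,0],[0,0,0],46],[[0,-205,0],[0,0,0],46],[[0,-220,0],[0,0,0],46],[[0,-220,0],[0,0,0],46]]'; python3 pt.py t6.png; python3 - <<'E'
from h import *
p=bot.camera('wrist'); q=bot.camera('top'); s=bot.camera('side')
print(orange(s,(300,120,400,230),.142))
a=cv2.resize(p['frame'],(480,300)); b=cv2.resize(q['frame'][150:260,280:420],(320,251),interpolation=cv2.INTER_CUBIC)
c=cv2.resize(s['frame'][110:230,290:400],(275,300),interpolation=cv2.INTER_CUBIC)
d=cv2.resize(q['frame'][180:240,360:415],(275,300),interpolation=cv2.INTER_CUBIC)
W=np.zeros((600,800,3),np.uint8); W[:300,:480]=a; W[:251,480:]=b; W[300:,:275]=c; W[300:,300:575]=d
cv2.imwrite('pics/g.png',np.clip(W[:,:,::-1]*1.3,0,255).astype(np.uint8)); print(bot.get_obs()['time'])
E
```

```text
time: 34.25
ee_pos: [0.5233, 0.0759, 0.3024]
tcp_rot: [-90.6, 1.2, 169.5]
wrist_force: [0.3, -0.4, 0.2]
opening: 0.0458
red [380, 175, 9, 32, 160] 3038 fx 0.1086 fy (np.float64(-0.149), np.float64(-0.132))
red [394, 197, 8, 3, 17] 171 fx 0.0888 fy (np.float64(-0.198), np.float64(-0.177))
green [387, 184, 4, 7, 25] 355 fx 0.1168 fy (np.float64(-0.161), np.float64(-0.15))
green [403, 200, 2, 1, 2] 10 fx 0.0879 fy (np.float64(-0.207), np.float64(-0.205))
green [384, 202, 4, 6, 20] 297 fx 0.0641 fy (np.float64(-0.161), np.float64(-0.151))
34.3
(np.int64(30), array([ 0.557 , -0.1544]), (558.2202758789062, -153.60299682617188, 16.816987991333008, 42.185394287109375, 74.7903060913086), np.float64(-11.868351553817545), (np.int64(342), np.int64(352), np.int64(152), np.int64(157)))
34.45
```

View pics/g.png

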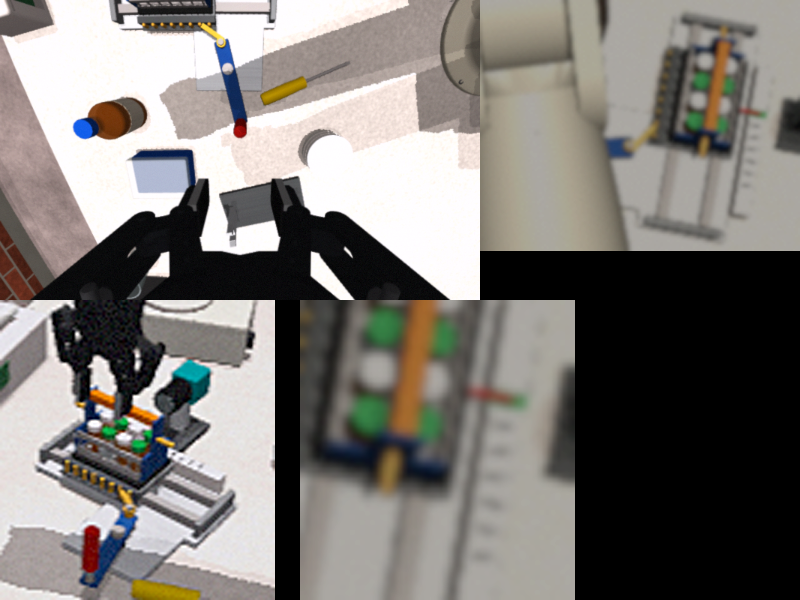

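```bash
python3 -c "
from workcell import bot
print(bot.job_done())"
```

```text
the job is handed in; nothing more can be done
None
```

I lifted the basket by its bar straight off the hanger and set it down gently in the middle of the stage deck, along the travel. The bar was at -10.7° and the deck at about -11°. I then brought the lever home and pumped four full strokes. The pointer measured 0.041, 0.057, 0.073 and 0.089 m after successive strokes, one 16 mm tooth each.

**Last checks:** after release the top camera put the pointer at 0.0888 m, against 0.0882 m for the mark before the pointer covered it. The picture shows the red tip on the green band and the basket standing on the deck. The arm was clear at z = 0.30 m with about 0 N on the wrist. I handed the job in at 34.5 s.

**Disagreements and gaps:**
- The top and wrist cameras put the deck centre about 3 mm apart, so I placed the basket at the average. The side camera's deck mask was 5 to 7 mm off toward the rack pins, so I left it out.
- I did not measure the basket's centre on the deck again after letting go.
- My final side-camera fit of the bar caught only part of it, so it confirms nothing.

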